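# Open the sprung lid of the pod box

### The arm

A 6-joint arm with a two-finger parallel gripper is mounted at the origin on the work surface. World frame = base frame: x ahead of the robot, y to its left, z up, the work surface at z = 0. Lengths are in m, angles in rad, forces in N, time in s.
With the tool pointing down it reaches from about 0.3 to 0.775 m from the base axis. Payload 14.6 kg.
Tool frame: the origin (TCP) lies at the very end of the fingers, on their centre line; the grasp point (between the pads) lies 19 mm behind it (robot.grip_point_offset is the distance from the TCP to the grasp point, in m); z points along the fingers, y is the line along which they close (so a half turn about z gives the same grasp; the last joint's range is limited). The gripper opens to 94 mm and grips with 3 to 60 N. Pads are 16 mm wide; open, the fingers measure 119 mm over their backs; the gripper's body (75 mm by 177 mm) begins 78 mm behind the grasp point.
Start: joints at [-1.36, 0.3, 1.521, -0, 1.321, -0.067], TCP at [0.151, -0.529, 0.205] pointing down, gripper open.
Joint ranges: [-3.03, 3.03], [-0.79, 2.21], [0.23, 2.52], [-1.04, 4.18], [0, 3.07], [-2.55, 2.55]. Speed limits (rad/s): [2.22, 2.22, 2.57, 3.14, 3.14, 3.14].

### API

Orientations are given as a 3x3 rotation matrix whose columns are the frame's x, y, z axes.
In Python, from workcell import observe, read_camera, get_calibration, job, find_in, masks_of, mark_of, robot gives the robot as it stands. The module is installed in compiled form; this text tells all that it offers.
- The arm moves only by the shell command python3 -m pendant 'ROWS' [FORCE]. ROWS is JSON, a list of rows, each a list of 7 numbers: the shift along the tool's x, y, z each as a share of 100 mm, from -1 to 1, then the turn, a rotation vector about the tool's x, y, z each as a share of 60 degrees, from -1 to 1, then the closure, from 0 (fully open) to 1 (shut). A call has exactly 10 rows; each row is the pose to reach, as a shift and turn from the pose commanded when the call began, along the tool's axes at that moment; what a row does not reach only later rows make up. A row lasts 1/8 s, in which the tool goes at most 62.5 mm and 10.7 degrees, less where a joint would pass 70% of its speed; a pose out of reach is approached as far as the arm can. A call with a number of a shift or a turn outside -1 to 1 is refused whole. A call with a gripper value outside its range is refused whole. The fingers move at their own pace and stop on an object; FORCE is the grip in N (left out, the last holds). Time passes only in rows, so rows that repeat a pose let the fingers close, or fill a call up. It gives the time, the measured TCP pose, the force, the opening and the grip force at its end, in the units of the state.
- observe(): the state, without advancing time (a new reading comes with each control period).
- read_camera(name): name is "scene" or "top" or "wrist"; returns (picture, depth): 384x512x3 uint8, red, green, blue; 384x512 float32, m along the optical axis (not along the pixel's ray), 0 where there is no reading.
- get_calibration(name): a dict with "intrinsics" (3x3 intrinsics, pixels), "pose" (4x4, takes a point from camera to world coordinates). Camera axes: x right, y down, z forward; pixel columns grow to the right and rows downward; lengths in m; the calibration is good to about 2 mm. A picture is of the moment at which its call begins: read the wrist's pose just before it. get_calibration takes no time and is no camera call; for the wrist camera it gives the pose at the moment of the call.
- job.hand_in(): hands the job in; it is judged then, once.
Trained networks look in the newest picture that a camera, given by its name, has taken for a name from the list of things; names that differ only in an ending like _2 or _b are one class to them, and where a whole thing is asked for, a point or a joint stands for the part that bears it (a point fixed in the world has none). Each returns a list of dicts, best first, with "confidence" (0 to 1); they miss things now and then, are a little off and sometimes report something else, mostly with a low value. They report only what shows in the picture. A call takes as long as a camera call.
- find_in(camera, query): "point" ([x, y, z] in m, in world coordinates, good to about 4 mm: the middle of the surface that is visible of it).
- masks_of(camera, query): "mask" (384x512 bool, what is visible of it).
- mark_of(camera, query): "point" ([x, y, z] in m, in world coordinates, good to about 4 mm: a listed point, or the origin of a listed thing).
The state is a dict: "time_s": time; "joint_pos": joint angles; "joint_vel": joint speeds; "joint_torque": joint torques, N m; "tcp_pos": TCP position; "ee_rot": TCP orientation; "ft_force": force on the tool from outside, world axes, zero at the start; "wrist_torque": the same for the moment, N m; "finger_gap": finger opening in m; "grasp_force": force on a finger pad.
Only numpy, scipy, OpenCV 4.12 (cv2) and the standard library are available. Lean on these libraries where they do the work, as an engineer would, in place of code of your own. Each camera call takes 0.05 s, during which the arm holds its last target. There are 200 camera calls.

### The job

Open the coffee-pod box ready for refilling: press down the release tab on its front so that the sprung lid lifts, then push the lid all the way back until it stays fully open by itself. Touch and push only, nothing is to be picked up: the box stays standing where it is, not lifted, tipped or shoved along, and the scale, filter stand, glass cup and jar beside it are left alone.

Things in the scene. Friction and masses are not known exactly. Their poses are not given: they have to be found in the camera images.
- pod_box: Grey plastic box of coffee pods, 130 (x) x 120 (y) x 95 mm high, flat aluminium lid on top; 1.1 to 2 kg, loose on the table. Origin: centre of its underside. Its front, with the release tab, faces its own -x; the lid is hinged along the top of its +x side; z is up. Pushed level at the top of the open lid it tips from about 3 N. The bystanders leave 50 mm or more beside tab and lid.
- tab (a joint): Release tab, an L-shaped rocker on the box's front: 0 at rest, grows as its pad is pressed down, 0.26 rad at its stop. The lid is set free at about 0.15 rad. Springs back when let go. Pressed at point tab_pad it starts to move at about 1 N and reaches its stop, about 8 mm down, at about 3 N; past 10 N it only strains.
- tab_pad (a point): Press here, downward: on the upper face of the tab's level pad, at rest 85 mm above the table, 108 mm in front (-x) of the box's origin, on its middle line. Pad 42 (x) x 46 (y) x 5 mm; this point is 16 mm from its front end. Press no nearer to the box: 26 mm behind this point stands the tab's 24 mm wide hook, 23 mm higher than the pad, which leans 8 mm forward as the pad goes down.
- lid (a joint): Lid angle about the hinge (along the box's y): 0 shut, 1.95 rad fully open at its stop. Shut, it is latched by the tab. Set free, a spring lifts it to about 0.65 rad in half a second and holds it there; from there it can be pushed on with less than 1 N. Let go before upright (1.57) it falls back to 0.65; past about 1.65 it sinks by itself to the stop and stays.
- lid_edge (a point): Middle of the lower front edge of the lid, 130 mm from the hinge; moves with the lid. The lid is 132 x 122 x 7 mm. At 0.65 rad this edge stands about 175 mm above the table, at 1.57 rad about 230 mm. A 30 mm wide tongue sticks out 7 mm beyond the edge.
- lid_hinge (a point): Middle of the lid's hinge line, on the box: 61 mm behind the box's origin (its +x), 99 mm above the table.
- scale: Bystander: flat black kitchen scale with a steel plate, 150 x 120 x 20 mm, beside the box. Origin: centre of its underside.
- filter_stand: Bystander: white stand with V-shaped slots for paper filters, 150 x 110 x 62 mm, on the other side of the box. Origin: centre of its underside.
- glass_cup: Bystander: clear glass cup, 68 mm across, 85 mm high, in front of the box to one side. Origin: centre of its underside.
- jar: Bystander: amber glass jar with a steel cap, 64 mm across, 85 mm high, in front of the box to the other side. Origin: centre of its underside.

How it is judged:
On the way, in this order (a step that is already met when the one before it is completed fails the run):
1. the release tab is pressed (tab beyond 0.12 rad) (value of joint tab above 0.12 rad).
2. the lid has sprung up (beyond 0.5 rad) (value of joint lid above 0.5 rad), for 0.2 s.
At the end, for the whole second after the job is handed in: The lid rests fully open (beyond 1.8 rad of 1.95), the tab is let go (below 0.06 rad), the box stands upright and still on the table within 40 mm of where it was, and each bystander is within 20 mm of where it was (value of joint lid above 1.8 rad and value of joint tab below 0.06 rad and angle between pod_box's own z axis and vertical below 0.05 rad and height (world z) of pod_box below 0.006 m and distance of pod_box from where it was at the start of the episode below 0.04 m and linear speed of pod_box below 0.02 m/s and distance of each of scale, filter_stand, glass_cup, jar from where it was at the start of the episode below 0.02 m); the robot touches nothing.
It fails at once if the box is lifted (origin more than 20 mm above the table) (height (world z) of pod_box above 0.02 m).
It fails at once if the box is tipped by more than 0.2 rad (angle between pod_box's own z axis and vertical above 0.2 rad).
It fails at once if the box is shoved more than 40 mm (distance of pod_box from where it was at the start of the episode above 0.04 m).
It fails at once if the scale, filter stand, glass cup or jar is moved by more than 20 mm (distance of any of scale, filter_stand, glass_cup, jar from where it was at the start of the episode above 0.02 m).
It also fails if it takes over 45 s, if anything falls off the work surface, if the arm or the gripper's body presses on something with over 40 N, if the wrist force passes 120 N, or if a joint passes its speed limit or range.

## Working session

There is one attempt and no reset: what is moved stays moved. The work goes in short steps, Python scripts to look and compute and a shell command to move; the robot and the scene stay as the last step left them, time stands still between calls to the robot, and variables do not carry over. Pictures are saved under pics/ and viewed, at most 10 in all, crops included, and the job is handed in when it is done.

```bash
mkdir -p pics
cat > h.py <<'E'
import numpy as np, cv2
from workcell import *
np.set_printoptions(precision=4,suppress=True)
def st():
    s=observe(); print('t',s['time_s'],'tcp',s['tcp_pos'],'F',s['ft_force'],'gap',s['finger_gap']); print(np.array(s['ee_rot'])); return s
E
python3 - <<'E'
from h import *
st()
for c in('top','scene'):
    p,d=read_camera(c); cv2.imwrite(f'pics/{c}0.png',p[...,::-1])
    for q in('pod_box','tab_pad','lid_edge','lid_hinge','scale','filter_stand','glass_cup','jar'):
        r=mark_of(c,q); print(c,q,[(np.array(x['point']),round(x['confidence'],2)) for x in r[:2]])
E
```

```text
t 0.0 tcp [ 0.1508 -0.5287  0.2049] F [ 0.0115 -0.3861 -0.7313] gap 0.09386395874578955
[[ 0.9617  0.2742 -0.0002]
 [ 0.2742 -0.9617  0.0011]
 [ 0.0001 -0.0011 -1.    ]]
top pod_box [(array([0.5883, 0.1276, 0.0009]), 0.86)]
top tab_pad [(array([0.492 , 0.176 , 0.0829]), 0.73)]
top lid_edge [(array([0.5289, 0.1663, 0.1   ]), 0.75)]
top lid_hinge [(array([0.6521, 0.1084, 0.0982]), 0.7)]
top scale [(array([0.7076, 0.334 , 0.0034]), 0.77)]
top filter_stand [(array([ 0.5147, -0.0699,  0.0036]), 0.74), (array([0.6496, 0.1079, 0.0991]), 0.5)]
top glass_cup [(array([0.5043, 0.3438, 0.0018]), 0.8)]
top jar [(array([0.3848, 0.054 , 0.0011]), 0.71)]
scene pod_box [(array([0.5904, 0.1308, 0.0015]), 0.91)]
scene tab_pad [(array([0.4896, 0.1793, 0.0828]), 0.41)]
scene lid_edge [(array([0.5307, 0.1603, 0.0998]), 0.77)]
scene lid_hinge [(array([0.7051, 0.3298, 0.0008]), 0.74), (array([0.6461, 0.1099, 0.0966]), 0.62)]
scene scale [(array([ 0.7065,  0.3286, -0.002 ]), 0.91)]
scene filter_stand [(array([ 0.5116, -0.078 ,  0.0039]), 0.78)]
scene glass_cup [(array([0.5058, 0.3443, 0.0002]), 0.78), (array([0.5907, 0.1329, 0.0011]), 0.18)]
scene jar [(array([ 0.3863,  0.05  , -0.0012]), 0.92)]
```

View pics/top0.png

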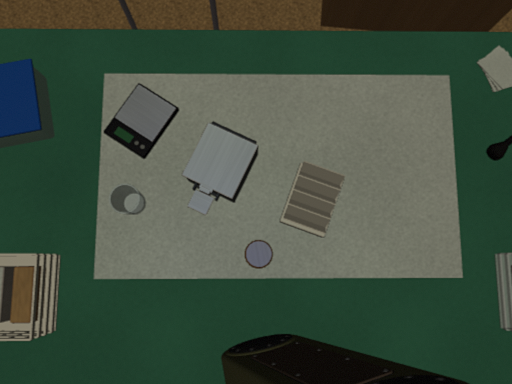

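View pics/scene0.png

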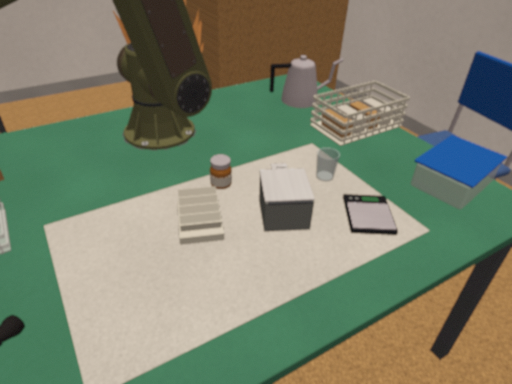

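The top view shows the box at (220,162) with the tab toward (201,202). The jar is at (258,253), the cup at (130,200), the scale at (142,120) and the filter stand at (312,200). Next I'll refine the box's yaw and origin.

Run:
```python
from h import *
p,d=read_camera('top'); C=get_calibration('top'); K=C['intrinsics'];T=np.array(C['pose'])
def pts(m):
    v,u=np.nonzero(m&(d>0)); z=d[v,u]
    P=np.c_[(u-K[0][2])/K[0][0]*z,(v-K[1][2])/K[1][1]*z,z]; return P@T[:3,:3].T+T[:3,3]
for q in('lid','tab','pod_box'):
    for r in masks_of('top',q)[:1]:
        P=pts(r['mask']); print(q,round(r['confidence'],2),len(P),np.percentile(P[:,2],[5,50,95]))
        Q=P[P[:,2]>.097] if q!='tab' else P
        print(cv2.minAreaRect((Q[:,:2]*1000).astype(np.float32)),Q.mean(0))
        if q=='tab':
            Q=P[(P[:,2]<.092)&(P[:,2]>.078)]; print('pad',Q.mean(0),cv2.minAreaRect((Q[:,:2]*1000).astype(np.float32)))
```

```text
tab 0.89 459 [0.0828 0.0861 0.1081]
((505.1868896484375, 181.2373046875), (57.04916000366211, 53.504032135009766), 63.86575698852539) [0.502  0.1757 0.0876]
pad [0.4988 0.1769 0.0858] ((502.66729736328125, 176.1019287109375), (45.60877990722656, 53.504032135009766), 63.86575698852539)
pod_box 0.81 4307 [0.0496 0.1031 0.1065]
((584.5374145507812, 135.09457397460938), (122.5921401977539, 152.6318817138672), 64.38655090332031) [0.5869 0.1333 0.1037]
```

```bash
python3 -m pendant '[[0.09,-0.1,0,0,0,-0.08,1],[0.18,-0.2,0,0,0,-0.15,1],[0.26,-0.3,0,0,0,-0.23,1],[0.35,-0.4,0,0,0,-0.31,1],[0.44,-0.5,0,0,0,-0.39,1],[0.53,-0.6,0,0,0,-0.46,1],[0.62,-0.7,0,0,0,-0.54,1],[0.7,-0.8,0,0,0,-0.62,1],[0.79,-0.9,0,0,0,-0.7,1],[0.88,-1,0,0,0,-0.77,1]]' 20
python3 -m pendant '[[0.1,-0.01,0,0,0,-0.08,1],[0.2,-0.01,0,0,0,-0.15,1],[0.3,-0.02,0,0,0,-0.23,1],[0.4,-0.02,0,0,0,-0.31,1],[0.5,-0.02,0,0,0,-0.39,1],[0.6,-0.03,0,0,0,-0.46,1],[0.7,-0.03,0,0,0,-0.54,1],[0.8,-0.03,0,0,0,-0.62,1],[0.9,-0.04,0,0,0,-0.7,1],[1,-0.04,0,0,0,-0.77,1]]' 20
python3 - <<'E'
from h import *
st()
E
```

```text
time_s: 2.35
tcp_pos: [0.2082, -0.4082, 0.2055]
ee_rot: [[0.465, 0.885, 0.0], [0.885, -0.465, -0.0], [-0.0, 0.0, -1.0]]
ft_force: [0.1, 0.7, -1.3]
finger_gap: 0.0008
grasp_force: 0.0
time_s: 3.6
tcp_pos: [0.2514, -0.3181, 0.2055]
ee_rot: [[-0.317, 0.949, 0.0], [0.949, 0.317, -0.0], [-0.0, 0.0, -1.0]]
ft_force: [0.3, 0.7, -0.4]
finger_gap: 0.0001
grasp_force: 0.0
t 3.6 tcp [ 0.2514 -0.3181  0.2055] F [ 0.3216  0.7017 -0.4491] gap 9.607843200712483e-05
[[-0.3167  0.9485  0.0001]
 [ 0.9485  0.3167 -0.0002]
 [-0.0003  0.     -1.    ]]
```

```bash
for i in 1 2 3; do python3 -m pendant '[[0.1,0.1,0,0,0,0,1],[0.2,0.19,0,0,0,0,1],[0.3,0.29,0,0,0,0,1],[0.4,0.38,0,0,0,0,1],[0.5,0.48,0,0,0,0,1],[0.6,0.58,0,0,0,0,1],[0.7,0.67,0,0,0,0,1],[0.8,0.77,0,0,0,0,1],[0.9,0.86,0,0,0,0,1],[1,0.96,0,0,0,0,1]]' | head -2; done
python3 -m pendant '[[0.12,0.12,0,0,0,-0.1,1],[0.24,0.24,0,0,0,-0.19,1],[0.36,0.36,0,0,0,-0.29,1],[0.48,0.48,0,0,0,-0.38,1],[0.6,0.6,0,0,0,-0.48,1],[0.72,0.72,0,0,0,-0.57,1],[0.84,0.84,0,0,0,-0.67,1],[0.95,0.96,0,0,0,-0.76,1],[0.95,0.96,0,0,0,-0.76,1],[0.95,0.96,0,0,0,-0.76,1]]'
python3 - <<'E'
from h import *
s=st();print(s['joint_pos'])
for c in('top','wrist'):
    p,d=read_camera(c); cv2.imwrite(f'pics/{c}1.png',p[...,::-1])
    for q in('tab_pad','lid_edge','lid_hinge','pod_box'):
        r=mark_of(c,q); print(c,q,[(np.array(x['point']),round(x['confidence'],2)) for x in r[:2]])
E
```

```text
time_s: 4.85
tcp_pos: [0.3113, -0.1924, 0.2054]
time_s: 6.1
tcp_pos: [0.371, -0.0673, 0.2055]
time_s: 7.35
tcp_pos: [0.4308, 0.0578, 0.2054]
time_s: 8.6
tcp_pos: [0.4915, 0.1772, 0.2053]
ee_rot: [[-0.897, 0.441, -0.0], [0.441, 0.897, -0.0], [0.0, -0.0, -1.0]]
ft_force: [0.4, -0.8, -0.3]
finger_gap: 0.0007
grasp_force: 0.0
t 8.6 tcp [0.4915 0.1772 0.2053] F [ 0.3868 -0.7676 -0.2665] gap 0.000659542561789263
[[-0.8973  0.4415 -0.0003]
 [ 0.4415  0.8973 -0.0002]
 [ 0.0002 -0.0003 -1.    ]]
[ 0.2759  0.2388  1.5988 -0.0001  1.3044 -0.8376]
top tab_pad []
top lid_edge [(array([0.5288, 0.1643, 0.0982]), 0.58)]
top lid_hinge [(array([0.6515, 0.1033, 0.096 ]), 0.89)]
top pod_box [(array([ 0.5896,  0.1324, -0.0008]), 0.68)]
wrist tab_pad [(array([0.4915, 0.1733, 0.0856]), 0.86)]
wrist lid_edge []
wrist lid_hinge [(array([0.6433, 0.1037, 0.0984]), 0.93)]
wrist pod_box []
```

View pics/wrist1.png

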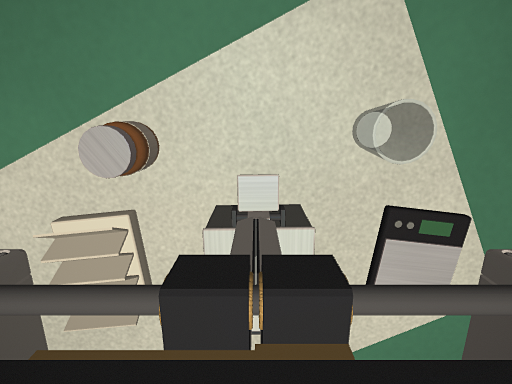

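The pad at (258,192) is in line with the fingertips at (256,220). The jar and cup are well clear of it. Descending.

```bash
python3 -m pendant '[[0,0,0.15,0,0,0,1],[0,0,0.3,0,0,0,1],[0,0,0.45,0,0,0,1],[0,0,0.6,0,0,0,1],[0,0,0.75,0,0,0,1],[0,0,0.9,0,0,0,1],[0,0,1,0,0,0,1],[0,0,1,0,0,0,1],[0,0,1,0,0,0,1],[0,0,1,0,0,0,1]]'
python3 -m pendant '[[0,0,0.05,0,0,0,1],[0,0,0.1,0,0,0,1],[0,0,0.14,0,0,0,1],[0,0,0.17,0,0,0,1],[0,0,0.19,0,0,0,1],[0,0,0.21,0,0,0,1],[0,0,0.23,0,0,0,1],[0,0,0.25,0,0,0,1],[0,0,0.25,0,0,0,1],[0,0,0.25,0,0,0,1]]'
python3 - <<'E'
from h import *
p,d=read_camera('top')
for q in('lid_edge','lid_hinge'):
    r=mark_of('top',q); print(q,[(np.array(x['point']),round(x['confidence'],2)) for x in r[:2]])
E
```

```text
time_s: 10.35
tcp_pos: [0.4919, 0.1774, 0.106]
ee_rot: [[-0.898, 0.44, 0.001], [0.44, 0.898, 0.0], [-0.001, 0.001, -1.0]]
ft_force: [-0.3, 0.2, -0.8]
finger_gap: 0.0006
grasp_force: 0.0
time_s: 11.6
tcp_pos: [0.4917, 0.1774, 0.0805]
ee_rot: [[-0.898, 0.44, -0.0], [0.44, 0.898, 0.0], [0.0, 0.0, -1.0]]
ft_force: [-3.0, 1.1, 2.9]
finger_gap: 0.0004
grasp_force: 1.4
lid_edge [(array([0.543 , 0.1568, 0.1559]), 0.63)]
lid_hinge [(array([0.6516, 0.1056, 0.0991]), 0.76)]
```

Run:
```python
from h import *
s=st()
p,d=read_camera('top'); 
r=mark_of('top','lid_edge'); print([(np.array(x['point']),round(x['confidence'],2)) for x in r[:2]])
q,_=read_camera('scene')
for n in ('scene',):
    for k in('lid_edge','tab_pad'):
        r=mark_of(n,k); print(n,k,[(np.array(x['point']),round(x['confidence'],2)) for x in r[:2]])
im=np.hstack([cv2.resize(p[100:240,150:290],(400,400)),cv2.resize(q[110:250,200:340],(400,400))]); cv2.imwrite('pics/m2.png',im[...,::-1])
```

```text
t 11.75 tcp [0.4917 0.1774 0.0805] F [-1.2119  1.129   2.0987] gap 0.0004863130527288309
[[-0.8982  0.4397  0.    ]
 [ 0.4397  0.8982  0.0001]
 [ 0.      0.0001 -1.    ]]
[(array([0.5506, 0.1531, 0.1762]), 0.55)]
scene lid_edge [(array([0.5507, 0.149 , 0.1765]), 0.88)]
scene tab_pad []
```

View pics/m2.png

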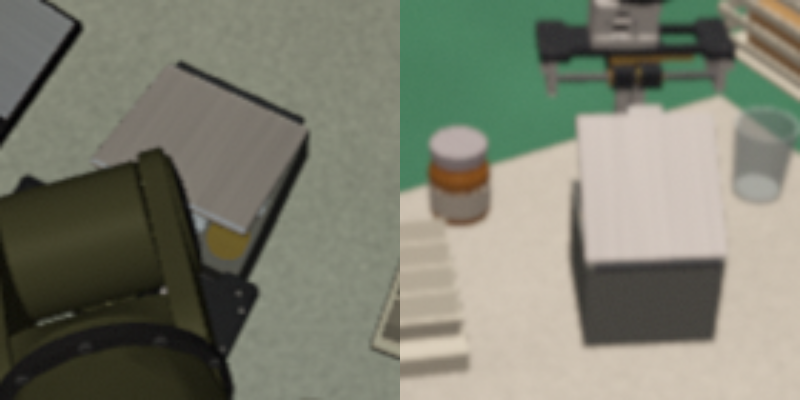

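The lid is up: its edge stands at z ≈ 0.176, about 0.65 rad, in the right crop at (650,110). I'll let go of the tab and raise to pushing height.

```bash
python3 -m pendant '[[0,0,-0.1,0,0,0,1],[0,0,-0.2,0,0,0,1],[0,0,-0.3,0,0,0,1],[0,0,-0.4,0,0,0,1],[0,0,-0.5,0,0,0,1],[0,0,-0.6,0,0,0,1],[0,0,-0.7,0,0,0,1],[0,0,-0.8,0,0,0,1],[0,0,-0.85,0,0,0,1],[0,0,-0.85,0,0,0,1]]'
python3 -m pendant '[[-0.1,0,0,0,0,0,1],[-0.2,0,0,0,0,0,1],[-0.3,0,0,0,0,0,1],[-0.4,0,0,0,0,0,1],[-0.5,0,0,0,0,0,1],[-0.57,0,0,0,0,0,1],[-0.64,0,0,0,0,0,1],[-0.71,0,0,0,0,0,1],[-0.78,0,0,0,0,0,1],[-0.85,0,0,0,0,0,1]]'
python3 - <<'E'
from h import *
p,d=read_camera('top')
q,_=read_camera('scene')
for k in('lid_edge','lid_hinge','pod_box'):
    r=mark_of('scene',k); print(k,[(np.array(x['point']),round(x['confidence'],2)) for x in r[:2]])
im=np.hstack([cv2.resize(p[100:240,150:290],(400,400)),cv2.resize(q[110:250,200:340],(400,400))]); cv2.imwrite('pics/m3.png',im[...,::-1])
E
```

```text
time_s: 13.25
tcp_pos: [0.4918, 0.1773, 0.1657]
ee_rot: [[-0.898, 0.44, 0.0], [0.44, 0.898, 0.0], [-0.0, 0.0, -1.0]]
ft_force: [-0.3, 1.1, -0.0]
finger_gap: 0.0001
grasp_force: 0.0
time_s: 14.5
tcp_pos: [0.5685, 0.1398, 0.1656]
ee_rot: [[-0.898, 0.44, 0.0], [0.44, 0.898, 0.0], [-0.0, 0.0, -1.0]]
ft_force: [-0.4, 0.3, 0.7]
finger_gap: 0.0003
grasp_force: 0.4
lid_edge [(array([0.5833, 0.1364, 0.2088]), 0.59)]
lid_hinge [(array([0.6461, 0.1113, 0.098 ]), 0.83)]
pod_box [(array([0.5902, 0.1315, 0.0025]), 0.64)]
```

View pics/m3.png

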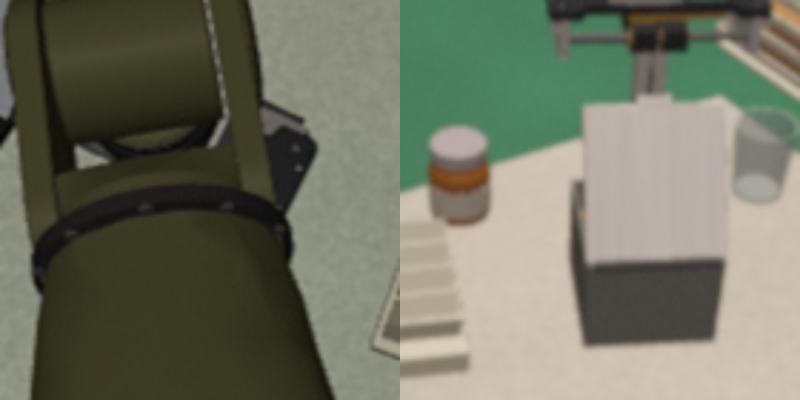

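The lid is rising on the fingers with very little force, and the box has not moved. I'll keep pushing, slowly.

```bash
python3 -m pendant '[[-0.1,0,0,0,0,0,1],[-0.2,0,0,0,0,0,1],[-0.3,0,0,0,0,0,1],[-0.38,0,0,0,0,0,1],[-0.46,0,0,0,0,0,1],[-0.54,0,0,0,0,0,1],[-0.61,0,0,0,0,0,1],[-0.68,0,0,0,0,0,1],[-0.74,0,0,0,0,0,1],[-0.8,0,0,0,0,0,1]]'
python3 -m pendant '[[-0.03,0,0,0,0,0,1],[-0.06,0,0,0,0,0,1],[-0.09,0,0,0,0,0,1],[-0.12,0,0,0,0,0,1],[-0.15,0,0,0,0,0,1],[-0.17,0,0,0,0,0,1],[-0.17,0,0,0,0,0,1],[-0.17,0,0,0,0,0,1],[-0.17,0,0,0,0,0,1],[-0.17,0,0,0,0,0,1]]'
python3 - <<'E'
from h import *
p,d=read_camera('top')
q,_=read_camera('scene')
for k in('lid_edge','lid_hinge','pod_box'):
    r=mark_of('scene',k); print(k,[(np.array(x['point']),round(x['confidence'],2)) for x in r[:2]])
im=np.hstack([cv2.resize(p[100:240,150:290],(400,400)),cv2.resize(q[110:250,200:340],(400,400))]); cv2.imwrite('pics/m4.png',im[...,::-1])
E
```

```text
time_s: 16.0
tcp_pos: [0.6402, 0.1046, 0.1654]
ee_rot: [[-0.898, 0.44, -0.0], [0.44, 0.898, 0.0], [0.0, 0.0, -1.0]]
ft_force: [-0.2, 0.2, 0.0]
finger_gap: 0.0003
grasp_force: 0.1
time_s: 17.25
tcp_pos: [0.6551, 0.0973, 0.1655]
ee_rot: [[-0.898, 0.44, 0.0], [0.44, 0.898, -0.0], [-0.0, 0.0, -1.0]]
ft_force: [0.0, -0.3, 1.3]
finger_gap: 0.0004
grasp_force: 0.0
lid_edge [(array([0.6872, 0.0859, 0.2226]), 0.73)]
lid_hinge [(array([0.6468, 0.1079, 0.0987]), 0.83), (array([0.6861, 0.0845, 0.2228]), 0.57)]
pod_box [(array([ 0.5901,  0.1316, -0.0004]), 0.97), (array([0.6845, 0.0843, 0.2209]), 0.57)]
```

View pics/m4.png

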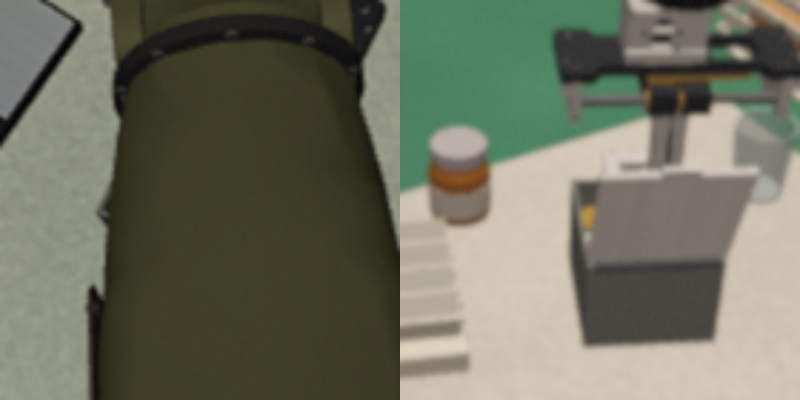

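The lid leans back at about 1.92 rad, its top edge at (680,170) in the right crop, and the box has not moved. Backing off.

```bash
python3 -m pendant '[[0.1,0,0,0,0,0,1],[0.25,0,0,0,0,0,1],[0.4,0,0,0,0,0,1],[0.55,0,-0.1,0,0,0,1],[0.7,0,-0.2,0,0,0,1],[0.85,0,-0.35,0,0,0,1],[1,0,-0.5,0,0,0,1],[1,0,-0.7,0,0,0,1],[1,0,-0.8,0,0,0,1],[1,0,-0.8,0,0,0,1]]'
python3 -m pendant '[[0.15,0,0,0,0,0,1],[0.3,0,0,0,0,0,1],[0.45,0,0,0,0,0,1],[0.6,0,0,0,0,0,1],[0.75,0,0,0,0,0,1],[0.9,0,0,0,0,0,1],[1,0,0,0,0,0,1],[1,0,0,0,0,0,1],[1,0,0,0,0,0,1],[1,0,0,0,0,0,1]]'
python3 - <<'E'
from h import *
for c in('scene','top','wrist'):
    q,_=read_camera(c)
    for k in('lid_edge','lid_hinge','pod_box','tab_pad')+(('scale','filter_stand','glass_cup','jar') if c=='scene' else ()):
        r=mark_of(c,k); print(c,k,[(np.array(x['point']),round(x['confidence'],2)) for x in r[:1]])
    cv2.imwrite(f'pics/{c}5.png',q[...,::-1])
E
```

```text
time_s: 18.75
tcp_pos: [0.5654, 0.1413, 0.2461]
ee_rot: [[-0.898, 0.44, 0.001], [0.44, 0.898, 0.0], [-0.001, 0.001, -1.0]]
ft_force: [-0.2, 0.5, -0.3]
finger_gap: 0.0006
grasp_force: 0.0
time_s: 20.0
tcp_pos: [0.4757, 0.185, 0.2453]
ee_rot: [[-0.898, 0.44, -0.0], [0.44, 0.898, -0.0], [0.0, -0.0, -1.0]]
ft_force: [-0.1, -0.4, -0.1]
finger_gap: 0.0007
grasp_force: 0.0
scene lid_edge [(array([0.6871, 0.0858, 0.221 ]), 0.61)]
scene lid_hinge [(array([0.6465, 0.1137, 0.0987]), 0.79)]
scene pod_box [(array([ 0.5882,  0.1305, -0.0021]), 0.6)]
scene tab_pad [(array([0.4908, 0.1792, 0.0825]), 0.48)]
scene scale [(array([ 0.7076,  0.3277, -0.0027]), 0.61)]
scene filter_stand [(array([ 0.5139, -0.0768,  0.0018]), 0.85)]
scene glass_cup [(array([ 0.5054,  0.3457, -0.0001]), 0.96)]
scene jar [(array([0.3856, 0.0516, 0.0025]), 0.79)]
top lid_edge [(array([0.6875, 0.0893, 0.2241]), 0.84)]
top lid_hinge [(array([0.652 , 0.1062, 0.0956]), 0.72)]
top pod_box []
top tab_pad []
wrist lid_edge [(array([0.6443, 0.105 , 0.0999]), 0.27)]
wrist lid_hinge [(array([0.6468, 0.1034, 0.0994]), 0.6)]
wrist pod_box []
wrist tab_pad [(array([0.4922, 0.1759, 0.0895]), 0.96)]
```

View pics/scene5.png

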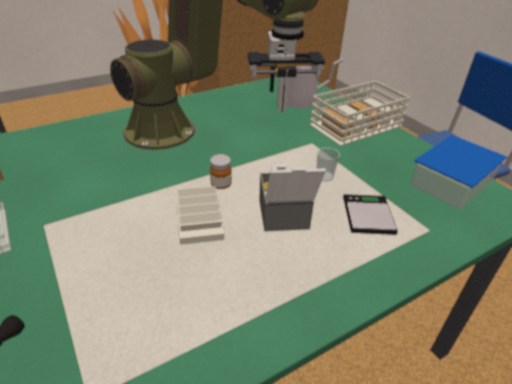

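The lid stays fully open by itself, seen at (295,183). The tab is back at rest, the bystanders have not moved and the robot is clear, so I'm handing in.

```bash
python3 -c "
from workcell import job
print(job.hand_in())"
```

```text
the job is handed in; nothing more can be done
None
```

I pressed the tab, the lid sprang up, and I pushed it back until it stayed fully open by itself (about 1.9 rad); the box and bystanders had not moved when I last looked, and the job is handed in at about 20 s (the hand-in gave no verdict).

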